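# Set the inspection turntable to its zero line and push the brake home

### The job

Turn the inspection turntable by pushing its upright pin with a fingertip until the index line on the dial lines up with the one long line on the scale collar. Then push the brake slide at the side of the base fully home towards the dial, leaving the lines lined up. Only push: do not grip the pin or the slide, leave the circuit board riding on the dial where it is, never lift it, and do not disturb the other things nearby.

Things in the scene. Friction and masses are not known exactly. Their poses are not given: they have to be found in the camera images.
- base: round grey fixed base, 168 mm across, 14 mm high; origin on the dial's axis at the bench. At its right a lug (52 mm wide, 12 mm high, rails to 16 mm) bears the brake slide, out to 130 mm from the axis, 115 degrees clockwise from the base's +x. A fixed microscope stands behind (screen from x = 0.53) and to the right (from x = 0.44, y below -0.3): swing in folded, over the bench's front edge.
- index_line (a point): outer end of the dial's only index line: a dark line 4 mm wide on the grey dial's top, running radially out to the dial's rim. The point lies 64 mm from the dial's axis, at the height of the dial's top (26 mm above the bench). The dial is 127 mm across.
- target_line (a point): inner end of the one long dark line (17 mm long, 4 mm wide; all other scale lines are 6 mm long and 1.6 mm wide, 10 degrees apart) on the flat aluminium scale collar round the dial. The point lies 64 mm from the dial's axis, 20 mm above the bench. The collar is fixed but stands at a different angle each time. Lined up means that index_line is straight above this point.
- turn_pin (a point): middle of the upright steel turning pin on the dial, 12 mm thick, top 58 mm above the bench, dial top 26 mm above the bench (a 3 mm high, 18 mm wide foot washer round the pin); the point is 52 mm from the axis, a quarter turn anticlockwise (seen from above) from the index line, 42 mm above the bench. Pushed sideways round the axis it turns the dial.
- dial (a joint): angle of the dial about its upright axis, rad, growing anticlockwise seen from above; turns from -3 to 3, stiff (about 2 N at the pin) and stays where it is left. At 0 the index line points along the base's own +y.
- brake_face (a point): middle of the outer face of the brake slide's black upright tab (28 mm wide, 11 mm thick, top 46.5 mm above the bench); the point is 34.5 mm above the bench, and 111.5 mm from the dial's axis when out. The tab slides straight towards the dial's axis and is pushed from its outer side.
- brake (a joint): travel of the brake slide, m: 0 out, 0.012 fully home against its stop. Needs about 3 N and stays where it is left.
- board_mid (a point): middle of the small blue circuit board, 37 x 45 x 12 mm, lying loose on the middle of the dial (its underside 26 mm above the bench); to be left there, it rides round with the dial.
- sink: loose black finned heat sink, 40 x 40 x 22 mm, origin at the centre of its underside; bystander.
- tape: loose roll of film tape, 74 mm across, 15 mm high, origin at the centre of its underside; bystander.
- screwdriver: loose screwdriver, 18 x 176 x 16 mm, lying along its own y, origin at the centre of its underside; bystander.
Things that resemble listed ones, but are neither listed nor needed, are in the scene too. What is shaped like the part that bears board_mid but yellow is not meant.

How it is judged:
By the outcome, as a careful person would: the job done as asked, in the order asked, and still so for the second after the job is handed in, with the robot touching nothing.
It also fails if it takes over 54 s, if anything falls off the work surface, if the arm or the gripper's body presses on something with over 40 N, if the wrist force passes 120 N, or if a joint passes its speed limit or range.

### The arm

A 6-joint arm with a two-finger parallel gripper is mounted at the origin on a cart in front of the work surface, level with it; the furniture and walls round the work are solid. World frame = base frame: x ahead of the robot, y to its left, z up, the work surface at z = 0. Lengths are in mm, angles in degrees, forces in N, time in s.
With the tool pointing down it reaches from about 350 to 850 mm from the base axis. Payload 8.1 kg.
Tool frame: the origin (TCP) lies between the finger pads; the fingertips stand 22 mm ahead of it and the grasp point (between the pads) lies 3 mm ahead of it; z points along the fingers, y is the direction in which the jaws open and shut (so a half turn about z gives the same grasp; the last joint's range is limited). The gripper opens to 85 mm and grips with 20 to 120 N. Pads are 22 mm wide; open, the fingers measure 114 mm over their backs; the gripper's body (76 mm by 85 mm) begins 54 mm behind the grasp point. The pads swing forward as they close: fully open they stand 13 mm farther back than shut.
Start: joints at [-77.315, 7.471, 85.268, -0, 87.261, -4.893], TCP at [181.226, -571.981, 253.292] pointing down, gripper open.
Joint ranges: [-169.43, 169.43], [-51.17, 129.36], [1.28, 143.12], [-76.62, 256.62], [0, 156.53], [-152.29, 152.29]. Speed limits (degrees/s): [136.94, 136.94, 159.86, 180, 180, 180].

### API

Orientations are given as [roll, pitch, yaw] about the fixed x, y, z axes, in that order (R = Rz(yaw) Ry(pitch) Rx(roll)).
In Python, from bench import r gives the robot as it stands.
- The arm moves only by the tool drive_tool, never from a script. Its argument "moves" is a list of rows, each a list of 2 entries, a list of its own where there are three numbers: the shift along the world's x, y, z in mm, then the turn about the world's z in degrees. A call has exactly 8 rows; each row is the pose to reach, as a shift and turn from the pose commanded when the call began; what a row does not reach only later rows make up. A row lasts 1/12 s, in which the tool goes at most 41.7 mm and 7.16 degrees, less where a joint would pass 70% of its speed; a pose out of reach is approached as far as the arm can. A call with a gripper value outside its range is refused whole. "fingers" is the finger opening in mm, from 0 to 85.4, set as the call begins (left out, the last holds). The fingers move at their own pace and stop on an object; "squeeze" is the grip in N (left out, the last holds). Time passes only in rows, so rows that repeat a pose let the fingers close, or fill a call up. It gives the time, the measured TCP pose, the force and the opening at its end, in the units of the state.
- r.sense(): the state, without advancing time (a new reading comes with each control period).
- r.snapshot(name): name is "scene" or "top" or "wrist"; returns a dict with "pixels" (400x640x3 uint8, red, green, blue), "camera_matrix" (3x3 intrinsics, pixels), "xyz" and "orientation" of the camera in the world. Camera axes: x right, y down, z forward; pixel columns grow to the right and rows downward; lengths in mm; the calibration is good to about 2 mm. The wrist camera is an equidistant fisheye: a pixel r from the principal point sees the ray r / f radians off the axis. A picture is of the moment at which its call begins. There is no depth.
- r.hand_in(): hands the job in, once; it reports no verdict.
The state is a dict: "time": time; "joint_pos": joint angles; "qd": joint speeds; "joint_efforts": joint torques, N m; "tool_pos": TCP position; "tcp_rot": TCP orientation; "ft_force": force on the tool from outside, world axes, zero at the start; "wrist_torque": the same for the moment, N m; "finger_gap": finger opening in mm.
Only numpy, scipy, OpenCV 4.12 (cv2) and the standard library are available. Lean on these libraries where they do the work, as an engineer would, in place of code of your own. Each camera call takes 0.05 s, during which the arm holds its last target.

## Working session

There is one attempt and no reset: what is moved stays moved. The work goes in short steps, Python scripts to look and compute and a tool call to move; the robot and the scene stay as the last step left them, time stands still between calls to the robot, and variables do not carry over. Pictures are saved under pics/ and viewed, and the job is handed in when it is done.

Besides the shell and the picture viewer there is one more tool, called after "Request:" by a JSON object that holds its "fn" and its "kwargs", one argument or row to a line. drive_tool: Moves the arm, as the interface text tells. Its arguments: {"type":"object","properties":{"moves":{"type":"array","items":{"type":"array"}},"fingers":{"type":"number"},"squeeze":{"type":"number"}},"required":["moves"]}

```bash
mkdir -p pics; ls; cat > h.py <<'E'
import numpy as np,cv2,pickle
from bench import r
def snap(n,f):
    s=r.snapshot(n); pickle.dump(s,open(f'pics/{f}.pkl','wb')); cv2.imwrite(f'pics/{f}.png',np.array(s['pixels'])[:,:,::-1]); return s
def load(f): return pickle.load(open(f'pics/{f}.pkl','rb'))
def crop(f,x0,y0,x1,y1,k,o):
    im=cv2.imread(f'pics/{f}.png')[y0:y1,x0:x1]; cv2.imwrite(f'pics/{o}.png',cv2.resize(im,None,fx=k,fy=k,interpolation=cv2.INTER_CUBIC))
E
python3 - <<'E'
from h import *
for n in ['scene','top','wrist']:
    s=snap(n,n+'0'); print(n,s['camera_matrix'],s['xyz'],s['orientation'])
print(r.sense())
E
```

```text
pics
scene [[414.38264904   0.         321.51946968]
 [  0.         414.38264904 206.0752617 ]
 [  0.           0.           1.        ]] [  7.07775402 736.67585999 659.101521  ] [-127.08952016    1.09116856 -146.68279738]
top [[391.75372326   0.         316.54615798]
 [  0.         391.75372326 201.31361945]
 [  0.           0.           1.        ]] [312.32306316  84.98773039 931.56766774] [-170.39996608    0.34099628  -89.31735523]
wrist [[309.70691629   0.         319.42844975]
 [  0.         309.70691629 196.75981716]
 [  0.           0.           1.        ]] [ 258.60545933 -548.02874244  372.69796797] [161.41482658   0.16640377 -72.43932653]
{'time': 0.15, 'joint_pos': array([-7.73144841e+01,  7.50454270e+00,  8.53156610e+01,  3.82568544e-04,
        8.72636482e+01, -4.89313884e+00]), 'qd': array([-0.00124538, -0.07340636, -0.21394501,  0.02217208,  0.00611011,
        0.02941353]), 'joint_efforts': array([-5.81951281e-05, -5.70061719e+01, -5.01158237e+01, -2.98043833e-04,
        9.70497000e-03, -3.39802511e-05]), 'tool_pos': array([ 181.14199491, -571.57688829,  252.48508286]), 'tcp_rot': array([-1.79916486e+02, -7.53307969e-03,  1.75786307e+01]), 'ft_force': array([-1.04113167,  0.10506434,  0.38080484]), 'wrist_torque': array([0.00747447, 0.03318106, 0.04079589]), 'finger_gap': 85.56226770745818}
```

View pics/scene0.png

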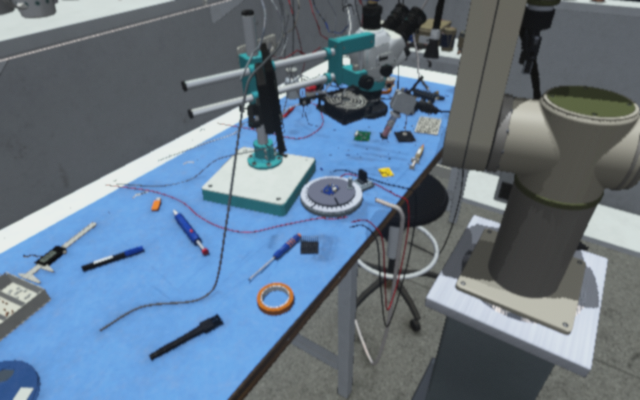

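View pics/top0.png

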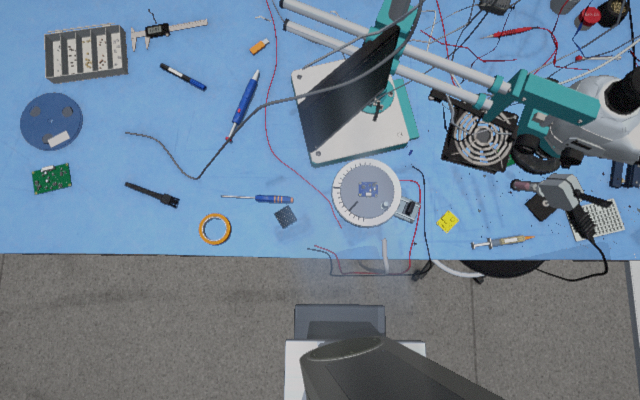

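View pics/wrist0.png

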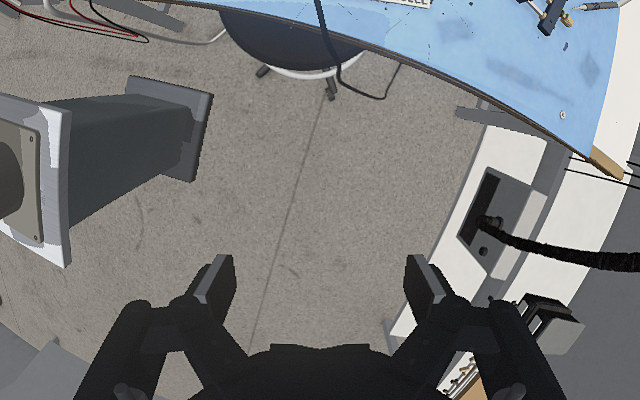

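The top view shows the turntable at about (366,193), the brake tab at (410,210), heat sink at (286,217), screwdriver at (258,198) and tape at (214,229). I'll zoom in on it.

```bash
python3 - <<'E'
from h import *
crop('top0',320,150,430,235,7,'ct')
crop('scene0',285,155,385,225,8,'cs')
E
```

```text
(no output)
```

View pics/ct.png

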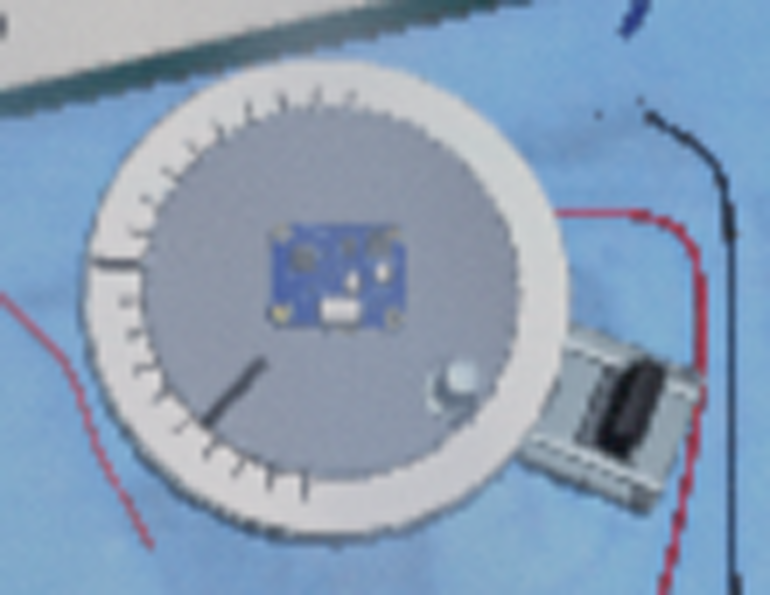

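View pics/cs.png

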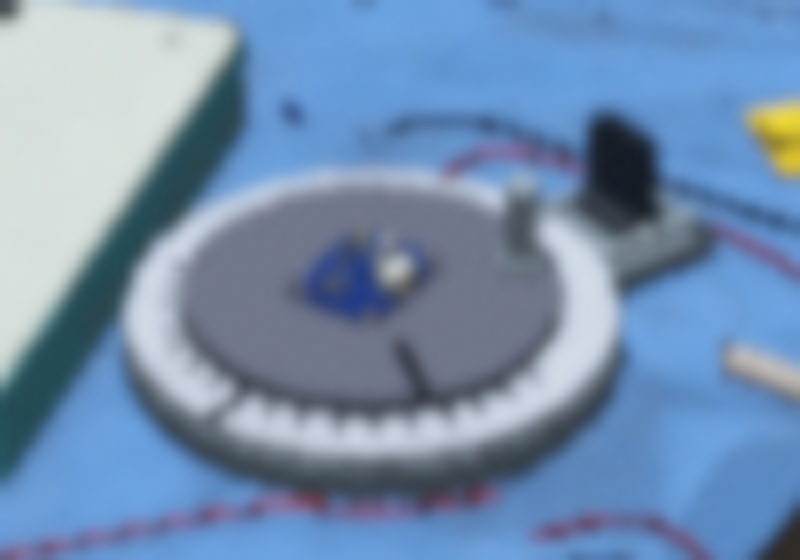

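The long collar line is at crop (98–140,264), i.e. left of the dial. The index line runs from (265,360) to (205,423), and the pin top is at (460,378). The dial has to turn about 45° clockwise. Next I'll compute positions.

```bash
cat >> h.py <<'E'
from scipy.spatial.transform import Rotation as Ro
def ray(s,u,v,fish=False):
    K=s['camera_matrix']; a=np.array([(u-K[0,2])/K[0,0],(v-K[1,2])/K[1,1]])
    if fish:
        t=np.hypot(*a); d=np.array([*(a/max(t,1e-9)*np.sin(t)),np.cos(t)])
    else: d=np.array([*a,1])
    return Ro.from_euler('xyz',s['orientation'],degrees=True).as_matrix()@d
def at(s,u,v,z,fish=False):
    d=ray(s,u,v,fish);c=s['xyz']; return (c+d*(z-c[2])/d[2])[:2]
def proj(s,p,fish=False):
    R=Ro.from_euler('xyz',s['orientation'],degrees=True).as_matrix(); q=R.T@(np.array(p)-s['xyz']);K=s['camera_matrix']
    if fish:
        t=np.arctan2(np.hypot(q[0],q[1]),q[2]); a=q[:2]/np.hypot(q[0],q[1])*t
    else: a=q[:2]/q[2]
    return K[0,0]*a[0]+K[0,2],K[1,1]*a[1]+K[1,2]
def ang(p,c): d=np.array(p)-c; return np.degrees(np.arctan2(d[1],d[0])),np.hypot(*d)
E
python3 - <<'E'
from h import *
s=load('top0')
P=lambda x,y,z: at(s,320+(x-3)/7,150+(y-3)/7,z)
# collar outer ellipse (z20): left/right/top/bottom
e=np.array([P(88,290,20),P(569,290,20),P(330,60,20),P(335,543,16)])
print(e)
# dial rim points z26
d=np.array([P(*q,26) for q in [(140,290),(520,285),(330,103),(335,478),(180,400),(190,165),(470,160)]])
A=np.c_[2*d,np.ones(len(d))];x=np.linalg.lstsq(A,(d**2).sum(1),rcond=None)[0];c=x[:2];print('c',c,np.sqrt(x[2]+c@c))
for n,q in dict(idx_out=(205,423,26),idx_in=(265,362,26),long_in=(141,265,20),long_out=(96,264,20),pintop=(461,378,58),pinfoot=(440,398,29),tab=(632,405,46.5),tabfar=(655,372,46.5),tabnear=(612,440,46.5),board=(340,277,38)).items():
    p=P(*q); print(n,p,ang(p,c))
print(at(s,286,217,11),at(s,214,229,8))
E
```

```text
[[ 491.62239484   55.58283713]
 [ 493.37008544 -107.04890635]
 [ 572.94716532  -27.04148139]
 [ 407.05039293  -27.63055529]]
c [492.01663752 -26.1565795 ] 64.09002512711017
idx_out [445.67416803  16.52891712] (np.float64(137.3521977891062), np.float64(63.00536564403507))
idx_in [466.52768282  -3.58093423] (np.float64(138.46858957086056), np.float64(34.04917871425538))
long_in [500.45057973  37.66371227] (np.float64(82.4719026743746), np.float64(64.3751584302099))
long_out [500.63352771  52.91814096] (np.float64(83.78093270936743), np.float64(79.54283256427874))
pintop [456.53460384 -63.57628852] (np.float64(-133.47747828561143), np.float64(51.56752211403756))
pinfoot [454.50123562 -61.41120758] (np.float64(-136.77945712801764), np.float64(51.48100796374811))
tab [ 450.12165265 -121.06335522] (np.float64(-113.81824680446081), np.float64(103.74240134094124))
tabfar [ 461.11212843 -128.86793443] (np.float64(-106.74585673457538), np.float64(107.26001637602037))
tabnear [ 438.52828472 -114.24684473] (np.float64(-121.26609712272975), np.float64(103.05774456132012))
board [493.37703428 -27.4445858 ] (np.float64(-43.43428866382212), np.float64(1.873403204053194))
[429.48740558 164.21353224] [399.36691475 334.2187792 ]
```

```bash
python3 - <<'E'
from h import *
t=load('top0');s=load('scene0')
def tri(a,b):
    A=[];B=[]
    d1=ray(t,*a);d2=ray(s,*b); M=np.c_[d1,-d2]; k=np.linalg.lstsq(M,s['xyz']-t['xyz'],rcond=None)[0]
    p=t['xyz']+k[0]*d1;q=s['xyz']+k[1]*d2; print((p+q)/2,np.linalg.norm(p-q))
tri((384.5,240),(379,203)); tri((386,270),(401,210)); 
print(at(t,320,258,0))
crop('top0',340,180,440,280,6,'a');crop('scene0',340,170,440,270,6,'b')
a=cv2.imread('pics/a.png');b=cv2.imread('pics/b.png');cv2.imwrite('pics/ab.png',cv2.resize(np.hstack([a,b]),(800,400)))
E
```

```text
[375.21468364 -70.45021163   4.10405246] 6.795146236090951
[308.79784031 -70.71986582   7.36840635] 0.37543864982844627
[334.57417341  82.66640573]
```

View pics/ab.png

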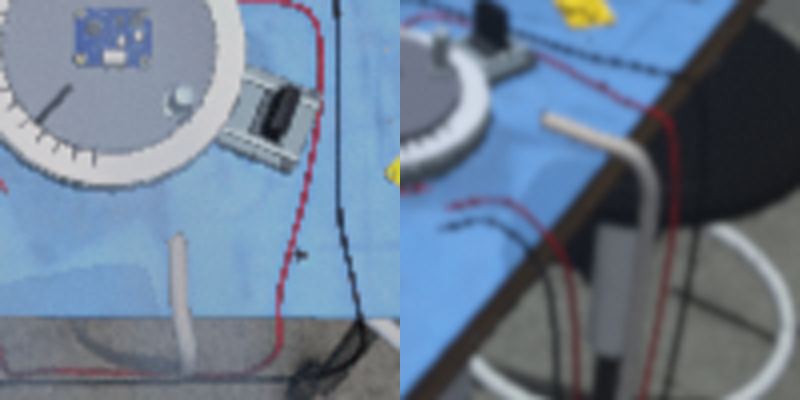

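Candidates (top view):
- **Turntable:** the only one is at (366,193).
- **Index line:** the dark line on the dial at (353,206), not the collar line at (337,188), which is the long target line.
- **Pin:** the steel pin at (386,204).
- **Brake tab:** the black tab at (410,208). Other black blocks are the heat sink at (286,217) and a dark part at (541,207).
- **Board:** the blue one at (368,189). The yellow one at (447,221) and the green ones are not meant.

The crops already confirm these choices. I'll swing in folded with the fingers shut.

Request:
{"fn": "drive_tool", "kwargs": {
  "moves": [
    [[8,26,0],6],
    [[16,52,0],12],
    [[24,78,0],18],
    [[32,104,0],24],
    [[40,130,0],30],
    [[48,156,0],36],
    [[56,182,0],42],
    [[64,208,0],48]
  ],
  "fingers": 0
}}

```text
time: 0.82
tool_pos: [245.3, -362.6, 252.9]
tcp_rot: [-180.0, -0.0, 65.9]
ft_force: [0.8, -0.4, -0.5]
finger_gap: -0.0
```

Request:
{"fn": "drive_tool", "kwargs": {
  "moves": [
    [[10,25,0],6],
    [[20,50,0],12],
    [[30,75,0],18],
    [[40,100,0],24],
    [[52,125,0],30],
    [[64,150,0],36],
    [[78,175,0],42],
    [[95,200,0],48]
  ]
}}

```text
time: 1.48
tool_pos: [340.3, -162.7, 253.2]
tcp_rot: [180.0, 0.0, 113.8]
ft_force: [1.3, 0.4, 1.1]
finger_gap: 0.2
```

```bash
python3 - <<'E'
from h import *
snap('top','top1');snap('wrist','wr1');snap('scene','sc1')
crop('top0',280,0,440,170,4,'a');crop('scene0',180,0,340,215,4,'b')
a=cv2.imread('pics/a.png');b=cv2.imread('pics/b.png');b=cv2.resize(b,None,fx=680/860,fy=680/860);cv2.imwrite('pics/ab2.png',cv2.resize(np.hstack([a,b]),None,fx=.68,fy=.68)); print(b.shape)
E
```

```text
(680, 506, 3)
```

View pics/ab2.png

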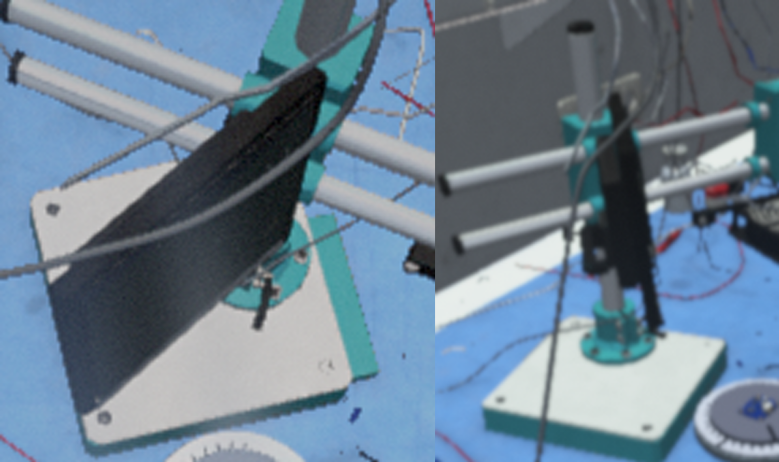

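View pics/wr1.png

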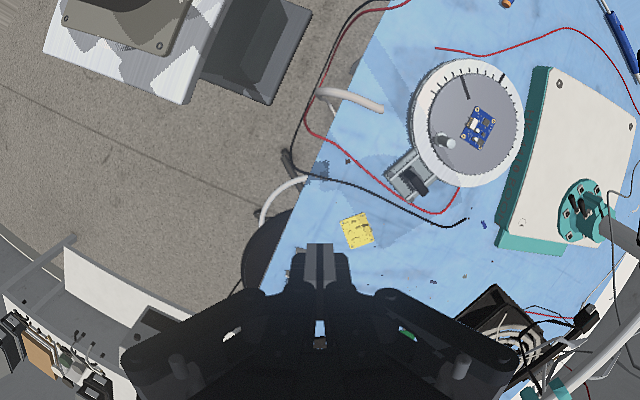

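View pics/sc1.png

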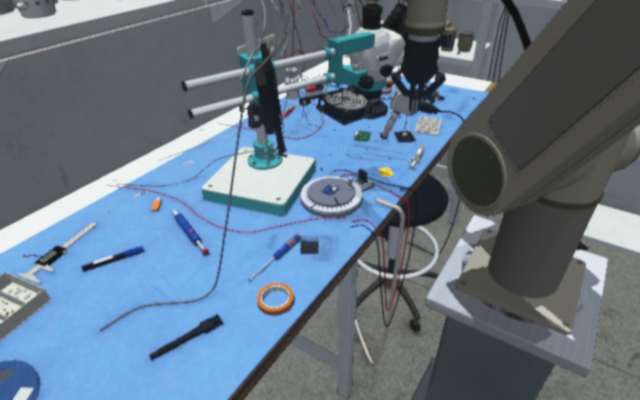

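```bash
python3 - <<'E'
from h import *
t=load('top0');s=load('scene0')
def tri(a,b):
    d1=ray(t,*a);d2=ray(s,*b); M=np.c_[d1,-d2]; k=np.linalg.lstsq(M,s['xyz']-t['xyz'],rcond=None)[0]
    p=t['xyz']+k[0]*d1;q=s['xyz']+k[1]*d2; print(a,b,((p+q)/2).round(),np.linalg.norm(p-q).round())
for a in [(311,152),(298,105),(399.5,27.6),(386.6,86.4)]:
    for b in [(282,155),(272,134),(264,44),(278,60)]: tri(a,b)
E
```

```text
(311, 152) (282, 155) [539. 104. 185.] 4.0
(311, 152) (272, 134) [536. 111. 238.] 35.0
(311, 152) (264, 44) [497. 121. 431.] 79.0
(311, 152) (278, 60) [493. 112. 403.] 50.0
(298, 105) (282, 155) [588. 111. 193.] 89.0
(298, 105) (272, 134) [586. 115. 241.] 51.0
(298, 105) (264, 44) [537. 121. 431.] 18.0
(298, 105) (278, 60) [532. 113. 406.] 16.0
(399.5, 27.6) (282, 155) [ 826. -131.   26.] 156.0
(399.5, 27.6) (272, 134) [ 814. -113.   93.] 100.0
(399.5, 27.6) (264, 44) [683. -36. 375.] 3.0
(399.5, 27.6) (278, 60) [683. -51. 342.] 41.0
(386.6, 86.4) (282, 155) [724. -82.  45.] 42.0
(386.6, 86.4) (272, 134) [709. -60. 121.] 1.0
(386.6, 86.4) (264, 44) [607.   5. 388.] 66.0
(386.6, 86.4) (278, 60) [608. -12. 353.] 29.0
```

```bash
python3 - <<'E'
from h import *
crop('scene0',230,30,310,180,5,'b2')
E
```

```text
(no output)
```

View pics/b2.png

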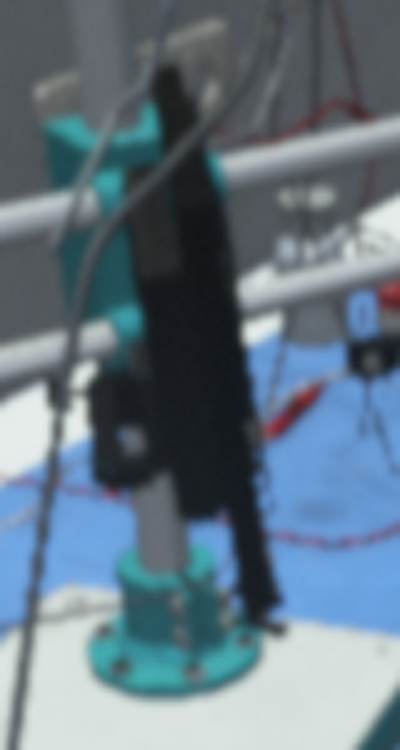

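The screen's nearest corner is around (538,110,185), and it recedes to x≈690 at y≈-40, so there is enough room at the dial. The wrist view shows the closed finger pair, the dial, the pin and the tab clearly. Next I'll move above the upstream side of the pin.

Request:
{"fn": "drive_tool", "kwargs": {
  "moves": [
    [[18,12,-5],4],
    [[38,25,-15],8],
    [[58,38,-30],12],
    [[78,50,-50],16],
    [[98,60,-70],20],
    [[118,70,-90],24],
    [[138,80,-105],24],
    [[138,80,-120],24]
  ]
}}

```text
time: 2.3
tool_pos: [480.1, -83.8, 132.1]
tcp_rot: [180.0, 0.0, 137.5]
ft_force: [1.0, -0.5, 0.7]
finger_gap: -0.2
```

```bash
python3 - <<'E'
from h import *
print(r.sense()['tool_pos'],r.sense()['tcp_rot'],r.sense()['joint_pos'])
snap('top','top2');snap('wrist','wr2');snap('scene','sc2')
E
```

```text
[480.10489718 -83.82811236 132.05934024] [1.79964887e+02 3.98401358e-03 1.37505196e+02] [-1.59554530e+01 -4.77570048e+00  1.10698717e+02  3.08181717e-02
  7.40577324e+01 -6.34691103e+01]
```

View pics/wr2.png

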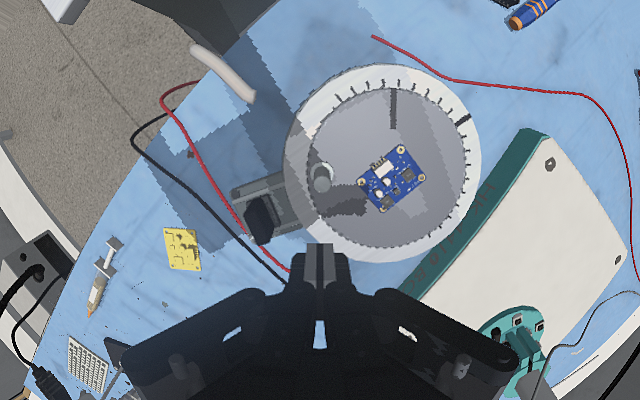

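View pics/sc2.png

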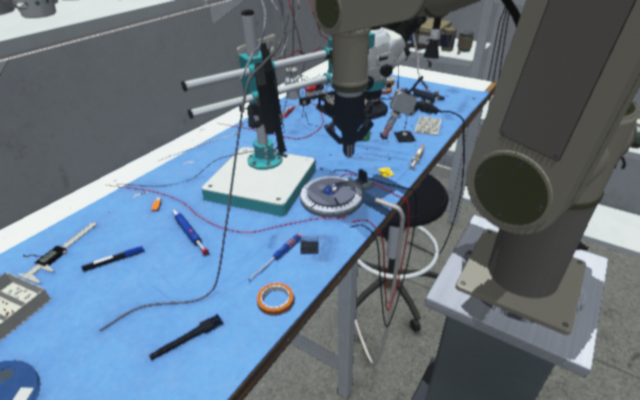

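```bash
python3 - <<'E'
from h import *
s=load('wr2'); T=np.array([480.1,-83.83,132.06]); R=Ro.from_euler('xyz',[180,0,137.5],degrees=True).as_matrix()
for z in [10,22,35]:
  for x in (-11,11):
    print(z,x,[tuple(np.round(proj(s,T+R@np.array([x,y,z]),True),1)) for y in (-15,-8,0,8,15)])
C=(492,-26.5)
print('pin',proj(s,(457.2,-65,58),True),'ctr',proj(s,(492,-26.5,26),True))
crop('wr2',270,50,490,270,3.5,'cw2'); crop('wr2',270,220,370,300,8,'cw2f')
# scene
s=load('sc2'); print([proj(s,T+[0,0,-k]) for k in (22,35)]); crop('sc2',300,80,400,230,5,'cs2')
E
```

```text
10 -11 [(np.float64(296.4), np.float64(295.5)), (np.float64(310.2), np.float64(295.7)), (np.float64(326.1), np.float64(295.7)), (np.float64(342.0), np.float64(295.6)), (np.float64(355.8), np.float64(295.3))]
10 11 [(np.float64(294.7), np.float64(258.1)), (np.float64(309.6), np.float64(258.2)), (np.float64(326.6), np.float64(258.2)), (np.float64(343.6), np.float64(258.1)), (np.float64(358.3), np.float64(257.9))]
22 -11 [(np.float64(297.9), np.float64(282.4)), (np.float64(310.9), np.float64(282.5)), (np.float64(325.8), np.float64(282.6)), (np.float64(340.7), np.float64(282.4)), (np.float64(353.6), np.float64(282.3))]
22 11 [(np.float64(296.5), np.float64(246.4)), (np.float64(310.3), np.float64(246.5)), (np.float64(326.2), np.float64(246.5)), (np.float64(342.0), np.float64(246.5)), (np.float64(355.7), np.float64(246.3))]
35 -11 [(np.float64(299.3), np.float64(269.8)), (np.float64(311.5), np.float64(269.9)), (np.float64(325.4), np.float64(270.0)), (np.float64(339.4), np.float64(269.9)), (np.float64(351.5), np.float64(269.7))]
35 11 [(np.float64(298.2), np.float64(235.5)), (np.float64(311.0), np.float64(235.5)), (np.float64(325.8), np.float64(235.5)), (np.float64(340.5), np.float64(235.5)), (np.float64(353.3), np.float64(235.4))]
pin (np.float64(322.46051442654175), np.float64(183.01590345597793)) ctr (np.float64(390.9627639088591), np.float64(171.3958983514556))
[(np.float64(346.67818282802995), np.float64(155.21182592987685)), (np.float64(346.5915716587637), np.float64(159.50959475944688))]
```

View pics/cw2f.png

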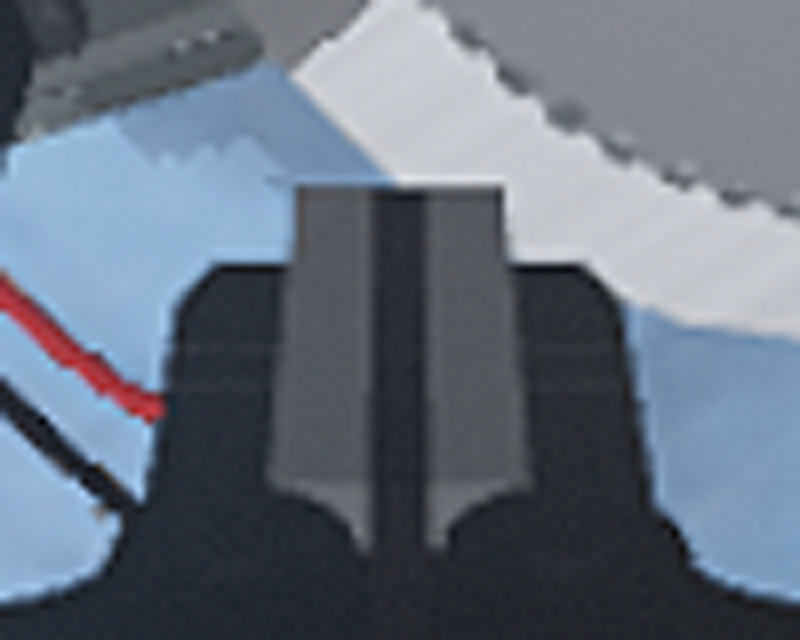

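View pics/cw2.png

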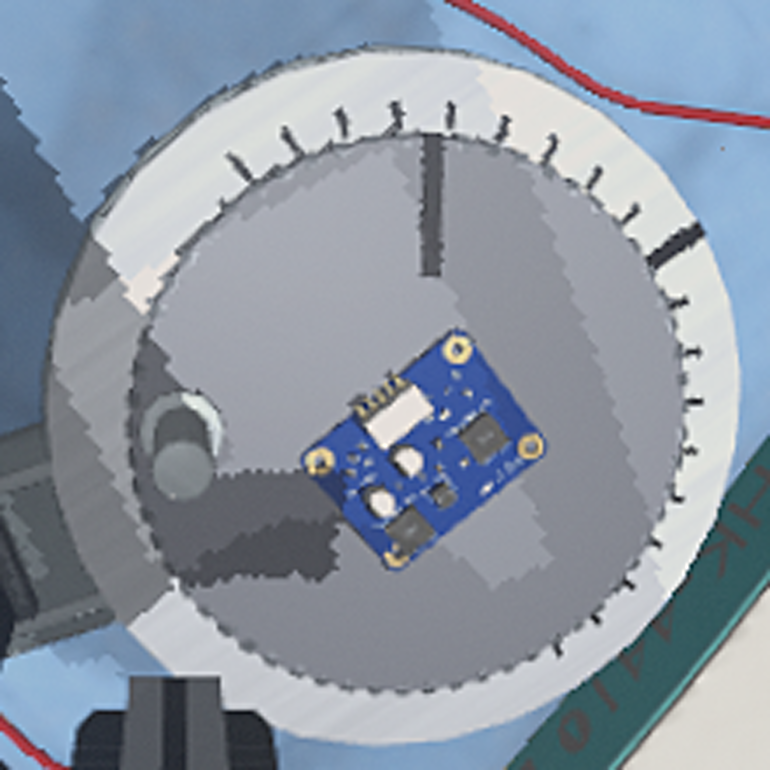

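View pics/cs2.png

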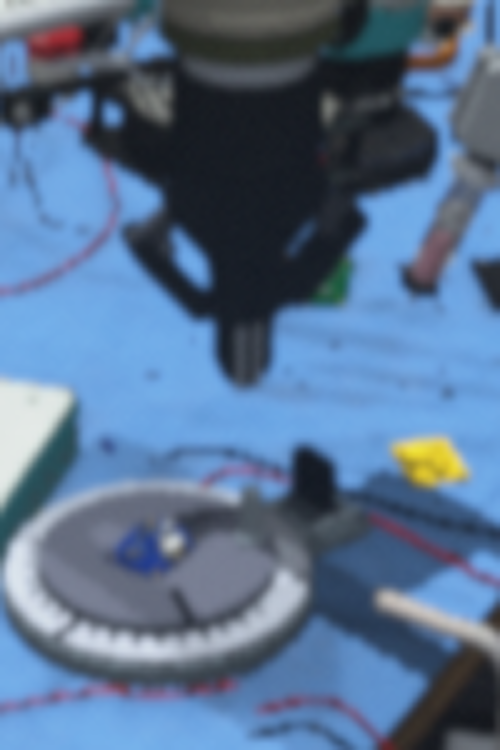

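The fingertips are at (320,243) in the wrist image, which fits 22 mm ahead of the TCP. The pin top at (323,184) agrees with the top camera's estimate. I'll descend beside the pin and work out the arc.

Request:
{"fn": "drive_tool", "kwargs": {
  "moves": [
    [[0,0,-15],0],
    [[0,0,-30],0],
    [[0,0,-45],0],
    [[0,0,-58],0],
    [[0,0,-68],0],
    [[0,0,-75],0],
    [[0,0,-75],0],
    [[0,0,-75],0]
  ]
}}

```text
time: 3.12
tool_pos: [478.3, -84.4, 58.8]
tcp_rot: [180.0, 0.0, 137.5]
ft_force: [-0.2, -0.2, 0.9]
finger_gap: 0.1
```

```bash
python3 - <<'E'
from h import *
print(r.sense()['tool_pos'],r.sense()['tcp_rot'],r.sense()['ft_force'])
C=np.array([492,-26.5]);P0=np.array([478.2,-84])
for d in range(0,62,3):
    a=np.radians(-132+18.1-d); p=C+54.7*np.array([np.cos(a),np.sin(a)]); print(d,(p-P0).round(1))
snap('wrist','wr3');snap('scene','sc3');crop('sc3',290,120,400,230,6,'cs3')
E
```

```text
[478.28640379 -84.42970554  58.7919806 ] [1.79997438e+02 1.35991029e-02 1.37532845e+02] [-0.15878086 -0.17990259  0.89511317]
0 [-8.4  7.5]
3 [-10.9   8.7]
6 [-13.5  10.1]
9 [-15.9  11.6]
12 [-18.3  13.2]
15 [-20.5  14.9]
18 [-22.7  16.8]
21 [-24.8  18.8]
24 [-26.8  20.8]
27 [-28.6  23. ]
30 [-30.4  25.3]
33 [-32.   27.6]
36 [-33.5  30.1]
39 [-34.9  32.6]
42 [-36.1  35.2]
45 [-37.2  37.8]
48 [-38.2  40.5]
51 [-39.   43.3]
54 [-39.7  46. ]
57 [-40.2  48.8]
60 [-40.6  51.7]
```

View pics/wr3.png

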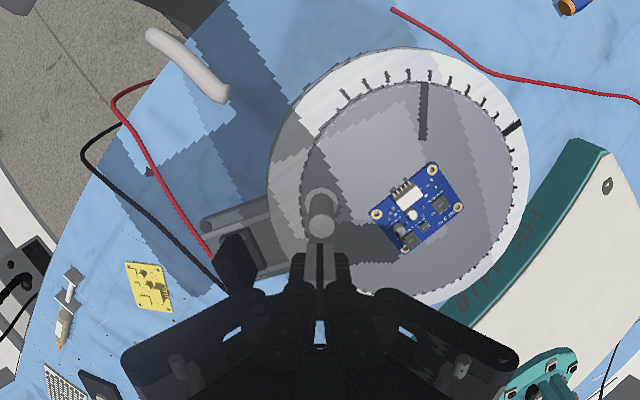

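View pics/cs3.png

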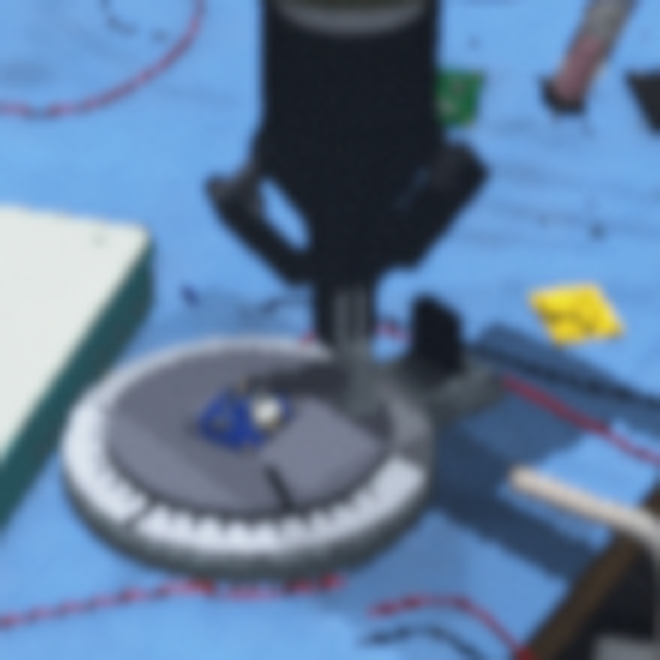

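The fingertip is beside the pin at low height and touches nothing. I'll push along the arc in two calls, then look.

Request:
{"fn": "drive_tool", "kwargs": {
  "moves": [
    [[-3,3,0],0],
    [[-6,5,0],0],
    [[-8.4,7.5,0],0],
    [[-10.9,8.7,0],-3],
    [[-13.5,10.1,0],-6],
    [[-15.9,11.6,0],-9],
    [[-18.3,13.2,0],-12],
    [[-20.5,14.9,0],-15]
  ]
}}

```text
time: 3.88
tool_pos: [458.0, -69.1, 58.8]
tcp_rot: [179.9, 0.1, 122.4]
ft_force: [1.6, -1.0, -0.2]
finger_gap: -0.2
```

```bash
python3 - <<'E'
from h import *
snap('wrist','wr4');print(r.sense()['tool_pos'],r.sense()['ft_force'])
E
```

```text
[457.66524789 -68.76349407  58.66754999] [ 0.99088724 -0.21967228  0.90334756]
```

View pics/wr4.png

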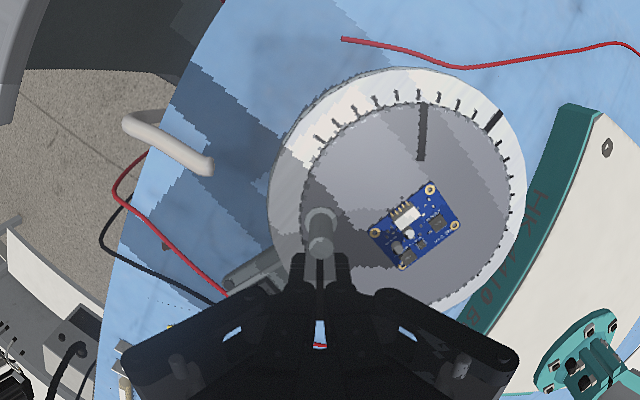

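The dial follows. The index line is now at (422,130) and the long line at (494,122), roughly 40° still to go. Continuing.

Request:
{"fn": "drive_tool", "kwargs": {
  "moves": [
    [[-2.2,1.9,0],-3],
    [[-4.3,3.9,0],-6],
    [[-6.3,5.9,0],-9],
    [[-8.1,8.1,0],-12],
    [[-9.9,10.4,0],-15],
    [[-11.5,12.7,0],-18],
    [[-13,15.2,0],-21],
    [[-14.4,17.7,0],-24]
  ]
}}

```text
time: 4.6
tool_pos: [443.8, -51.5, 58.8]
tcp_rot: [179.9, 0.1, 98.5]
ft_force: [2.7, -2.5, -0.3]
finger_gap: -0.0
```

```bash
python3 - <<'E'
from h import *
snap('wrist','wr5');snap('top','top5');print(r.sense()['tool_pos'],r.sense()['ft_force'])
crop('wr5',250,40,550,300,2.6,'cw5')
E
```

```text
[443.42921408 -51.15251916  58.6220688 ] [-0.33981589  0.10982248 -0.8879161 ]
```

View pics/cw5.png

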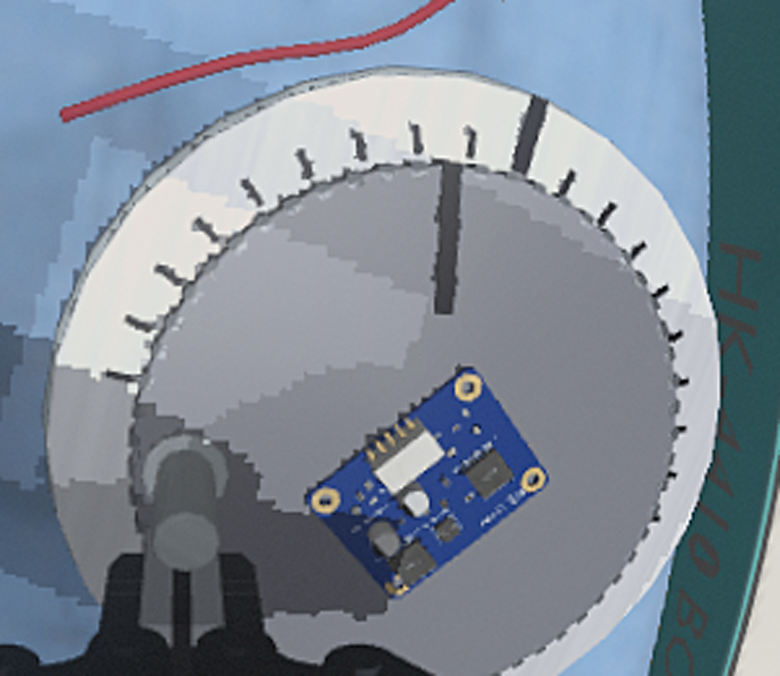

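```bash
cat >> h.py <<'E'
def meas(f,k,x0,y0,io,ii,li,lo,rim,fish=True):
    s=load(f); P=lambda q,z: at(s,x0+(q[0]+.5)/k-.5,y0+(q[1]+.5)/k-.5,z,fish)
    d=np.array([P(q,26) for q in rim]);A=np.c_[2*d,np.ones(len(d))];x=np.linalg.lstsq(A,(d**2).sum(1),rcond=None)[0];c=x[:2]
    print('c',c.round(1),np.sqrt(x[2]+c@c).round(1))
    for n,q,z in [('io',io,26),('ii',ii,26),('li',li,20),('lo',lo,20)]: print(n,np.round(ang(P(q,z),c),2))
    a=P(io,26)-P(ii,26);b=P(lo,20)-P(li,20);print('line dirs',np.degrees(np.arctan2(a[1],a[0])).round(1),np.degrees(np.arctan2(b[1],b[0])).round(1))
E
python3 - <<'E'
from h import *
meas('wr5',2.6,250,40,(452,165),(443,312),(520,172),(541,97),[(137,400),(200,250),(300,185),(400,162),(520,175),(600,225),(668,340),(680,430),(640,560)])
crop('top5',320,150,430,235,7,'ct5')
E
```

```text
c [492.1 -28.5] 64.9
io [98. 64.]
ii [97.74 34.53]
li [82.77 66.08]
lo [82.99 82.86]
line dirs 98.3 83.9
```

View pics/ct5.png

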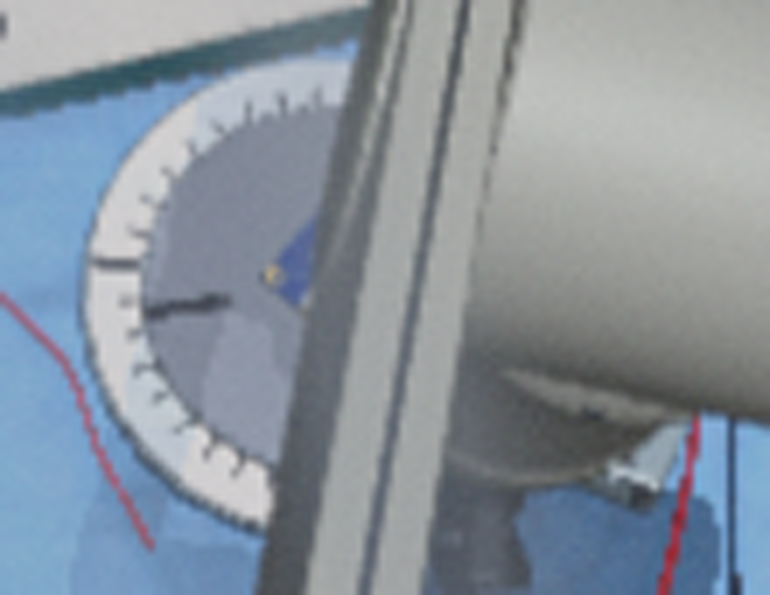

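The wrist measurement gives about 15° to go (98° → 83°). I'll go 12° and look again.

Request:
{"fn": "drive_tool", "kwargs": {
  "moves": [
    [[-0.6,1.3,0],-1.5],
    [[-1.2,2.6,0],-3],
    [[-1.7,3.9,0],-4.5],
    [[-2.3,5.2,0],-6],
    [[-2.8,6.5,0],-7.5],
    [[-3.3,7.9,0],-9],
    [[-3.7,9.3,0],-10.5],
    [[-4.1,10.7,0],-12]
  ]
}}

```text
time: 5.37
tool_pos: [439.5, -41.0, 58.6]
tcp_rot: [180.0, 0.0, 86.7]
ft_force: [0.3, -3.2, 1.1]
finger_gap: -0.1
```

```bash
python3 - <<'E'
from h import *
snap('wrist','wr6');snap('top','top6');print(r.sense()['tool_pos'],r.sense()['ft_force'])
crop('wr6',250,40,550,300,2.6,'cw6')
crop('wr6',390,60,490,160,7,'cw6b')
E
```

```text
[439.38212107 -40.7294569   58.53461911] [ 0.89515133 -1.93932469  0.3702093 ]
```

View pics/cw6.png

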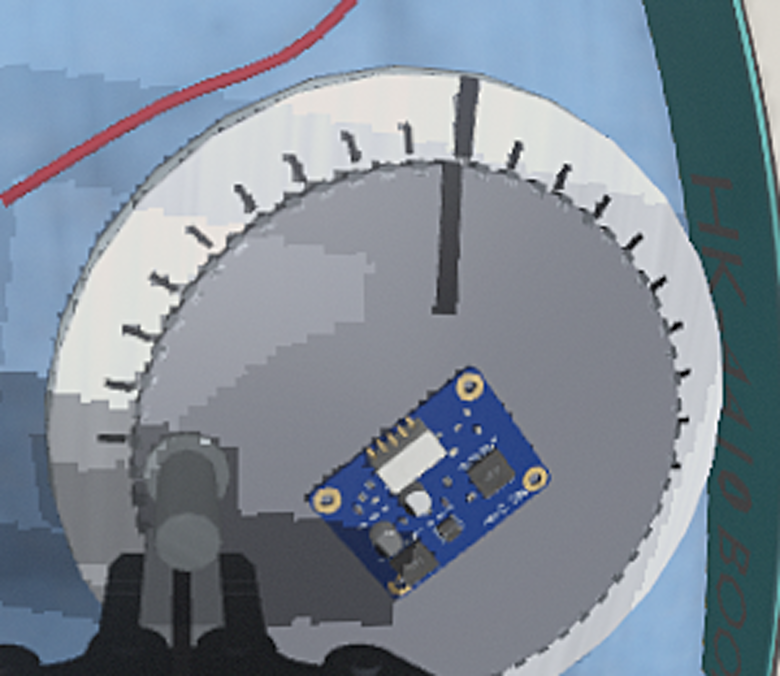

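View pics/cw6b.png

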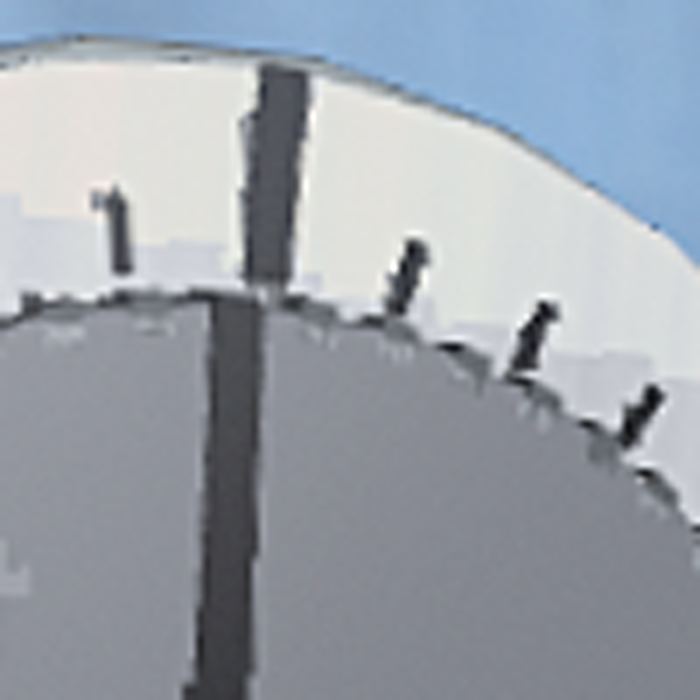

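```bash
python3 - <<'E'
from h import *
rim=[(137,430),(160,310),(230,230),(330,175),(420,160),(540,180),(600,225),(655,300),(680,400),(678,440),(640,560)]
k=7/2.6
rim7=[((x/2.6+250-390)*7,(y/2.6+40-60)*7) for x,y in rim]
meas('wr6',7,390,60,(237,305),(220,690),(268,282),(286,70),rim7)
s=load('wr6');print(s['xyz'])
# fixed center
C=np.array([492,-27.]);
P=lambda x,y,z:at(s,390+(x+.5)/7-.5,60+(y+.5)/7-.5,z,True)
print(ang(P(237,305,26),C),ang(P(268,282,20),C))
crop('top6',320,150,430,235,7,'ct6')
E
```

```text
c [491.8 -27.7] 64.3
io [86.51 63.16]
ii [85.71 34.57]
li [82.57 65.19]
lo [82.69 81.56]
line dirs 87.5 83.2
[443.50307711  39.82426433 178.87553189]
(np.float64(86.61111151127655), np.float64(62.42260850468454)) (np.float64(82.61948593726466), np.float64(64.4478838904645))
```

View pics/ct6.png

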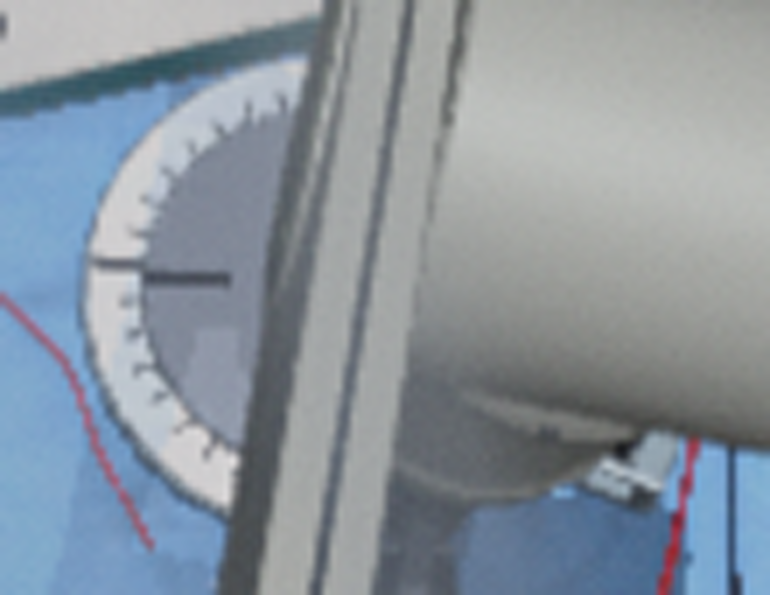

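About 3.8° remain by wrist. I'll move 3°, slowly.

Request:
{"fn": "drive_tool", "kwargs": {
  "moves": [
    [[-0.1,0.5,0],-0.5],
    [[-0.2,0.9,0],-1],
    [[-0.3,1.4,0],-1.5],
    [[-0.4,1.8,0],-2],
    [[-0.5,2.3,0],-2.5],
    [[-0.6,2.7,0],-3],
    [[-0.6,2.7,0],-3],
    [[-0.6,2.7,0],-3]
  ]
}}

```text
time: 6.13
tool_pos: [438.6, -37.9, 58.3]
tcp_rot: [-180.0, -0.0, 83.6]
ft_force: [0.4, -1.6, 2.0]
finger_gap: -0.1
```

```bash
python3 - <<'E'
from h import *
snap('wrist','wr7');snap('top','top7');print(r.sense()['tool_pos'],r.sense()['ft_force'])
crop('wr7',390,60,490,160,7,'cw7b')
crop('top7',325,170,365,210,15,'ct7')
E
```

```text
[438.57656656 -37.93348229  58.23164043] [ 0.85134714 -1.88402296  0.91851595]
```

View pics/cw7b.png

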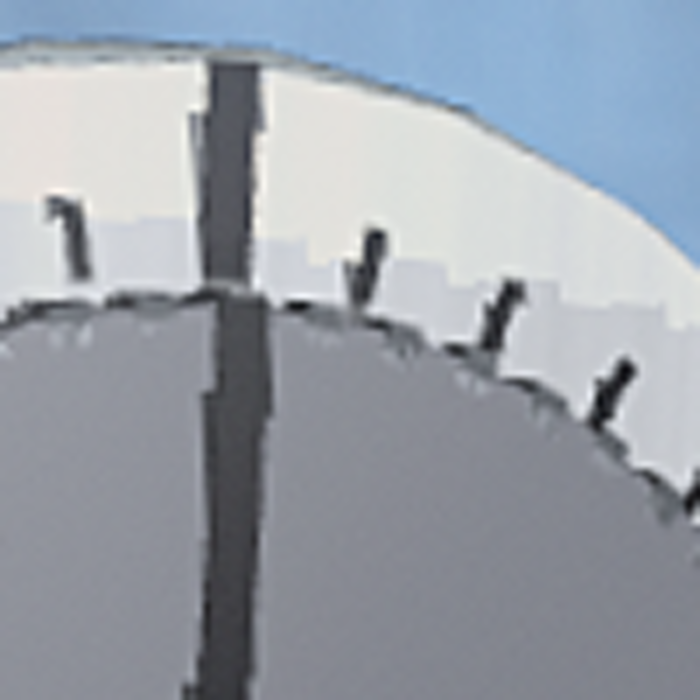

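View pics/ct7.png

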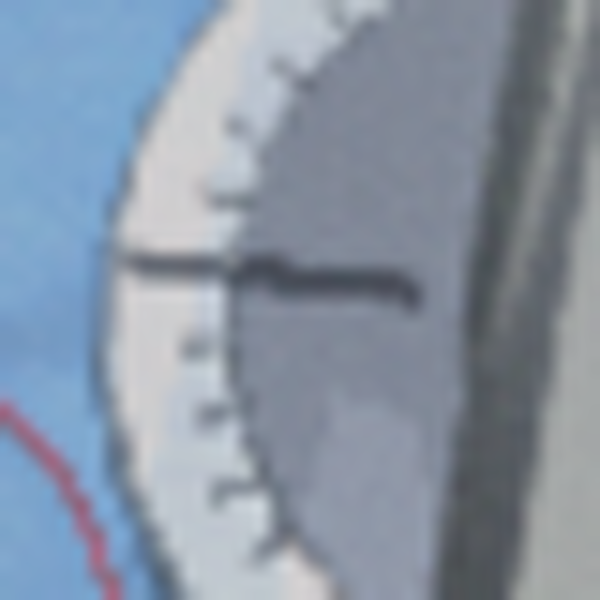

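```bash
python3 - <<'E'
from h import *
def m(f,x0,y0,k,fish,io,ii,li,lo):
    s=load(f);P=lambda q,z:at(s,x0+(q[0]+.5)/k-.5,y0+(q[1]+.5)/k-.5,z,fish)
    for C in [(492,-27),(491.8,-27.7),(492,-26.2),(491,-27)]:
        C=np.array(C,float);print(f,C,[np.round(ang(P(q,z),C),2) for q,z in [(io,26),(ii,26),(li,20),(lo,20)]])
m('wr7',390,60,7,True,(242,310),(222,690),(227,280),(233,75))
m('top7',325,170,15,False,(240,271),(415,288),(222,265),(130,262))
E
```

```text
wr7 [492. -27.] [array([83.37, 62.23]), array([82.93, 34.04]), array([82.69, 64.36]), array([82.82, 79.98])]
wr7 [491.8 -27.7] [array([83.26, 62.95]), array([82.75, 34.76]), array([82.59, 65.08]), array([82.74, 80.7 ])]
wr7 [492.  -26.2] [array([83.28, 61.44]), array([82.76, 33.25]), array([82.6 , 63.57]), array([82.74, 79.18])]
wr7 [491. -27.] [array([82.46, 62.35]), array([81.27, 34.18]), array([81.81, 64.5 ]), array([82.11, 80.11])]
top7 [492. -27.] [array([83.83, 63.41]), array([82.96, 35.83]), array([82.19, 66.18]), array([83.36, 80.67])]
top7 [491.8 -27.7] [array([83.71, 64.13]), array([82.79, 36.55]), array([82.1, 66.9]), array([83.28, 81.38])]
top7 [492.  -26.2] [array([83.75, 62.62]), array([82.8 , 35.04]), array([82.09, 65.39]), array([83.3 , 79.87])]
top7 [491. -27.] [array([82.93, 63.53]), array([81.38, 35.97]), array([81.33, 66.33]), array([82.66, 80.79])]
```

About 0.5° short. I'll nudge it 0.4 mm more and then back off from the pin.

Request:
{"fn": "drive_tool", "kwargs": {
  "moves": [
    [[0,0.2,0],-0.3],
    [[0,0.4,0],-0.5],
    [[0,0.4,0],-0.5],
    [[0,0.4,0],-0.5],
    [[0,-2,0],-0.5],
    [[-1,-5,0],-0.5],
    [[-1,-8,0],-0.5],
    [[-1,-10,0],-0.5]
  ]
}}

```text
time: 6.9
tool_pos: [437.4, -48.2, 58.1]
tcp_rot: [-180.0, -0.0, 83.1]
ft_force: [-0.4, -0.2, -0.8]
finger_gap: 0.1
```

Request:
{"fn": "drive_tool", "kwargs": {
  "moves": [
    [[0,0,8],0],
    [[0,0,18],0],
    [[0,0,28],0],
    [[0,-2,38],0],
    [[0,-4,48],0],
    [[0,-6,55],0],
    [[0,-6,60],0],
    [[0,-6,60],0]
  ]
}}

```text
time: 7.57
tool_pos: [438.6, -54.3, 119.9]
tcp_rot: [179.9, 0.0, 83.1]
ft_force: [0.3, -0.2, -0.7]
finger_gap: -0.1
```

```bash
python3 - <<'E'
from h import *
snap('wrist','wr8');snap('top','top8');print(r.sense()['tool_pos'],r.sense()['ft_force'],r.sense()['joint_pos'])
crop('wr8',250,40,550,300,2.6,'cw8')
E
```

```text
[437.64938691 -54.00646541 118.33847638] [-0.08766216  0.65125579 -0.51714285] [-1.37043388e+01 -1.16044033e+01  1.18359196e+02  2.67121731e-03
  7.32315660e+01 -6.77359988e+00]
```

View pics/wr8.png

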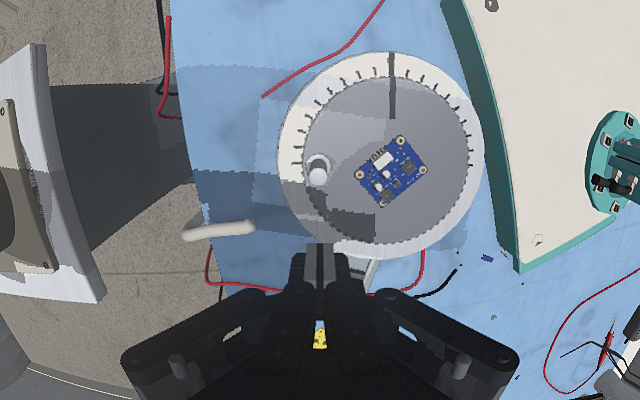

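```bash
python3 - <<'E'
from h import *
crop('wr8',350,40,430,130,8,'cw8b')
crop('top8',325,170,365,210,15,'ct8')
E
```

```text
(no output)
```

View pics/cw8b.png

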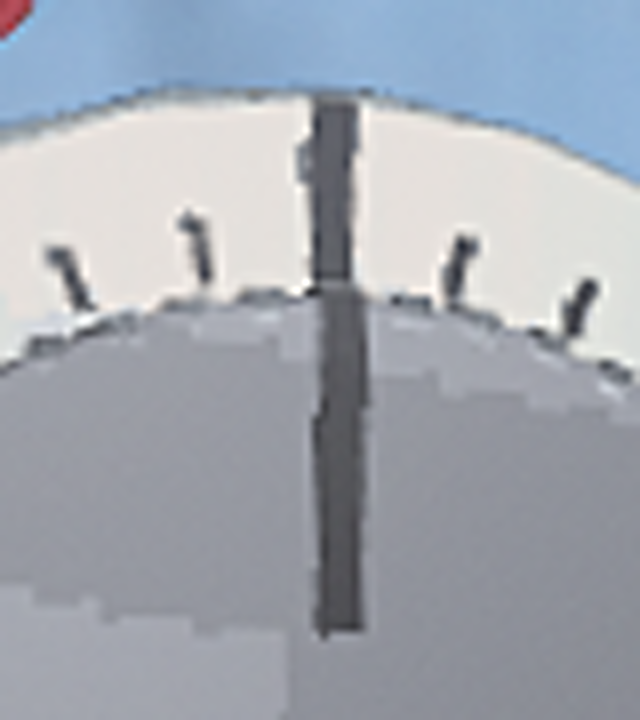

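View pics/ct8.png

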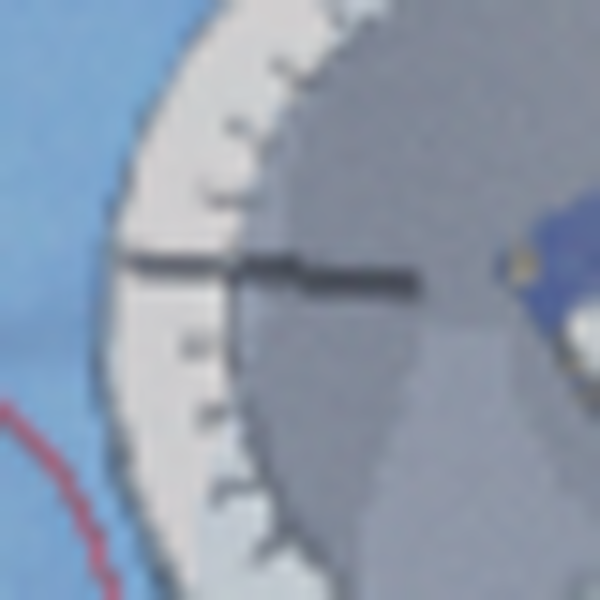

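```bash
python3 - <<'E'
from h import *
def m(f,x0,y0,k,fish,io,ii,li,lo):
    s=load(f);P=lambda q,z:at(s,x0+(q[0]+.5)/k-.5,y0+(q[1]+.5)/k-.5,z,fish)
    for C in [(492,-27),(491.5,-27)]:
        C=np.array(C,float);print(f,C,[np.round(ang(P(q,z),C),2) for q,z in [(io,26),(ii,26),(li,20),(lo,20)]])
m('wr8',350,40,8,True,(345,300),(340,628),(333,280),(333,105))
m('top8',325,170,15,False,(240,266),(415,286),(222,265),(130,262))
E
```

```text
wr8 [492. -27.] [array([82.87, 62.3 ]), array([82.22, 33.36]), array([82.62, 64.47]), array([82.79, 80.5 ])]
wr8 [491.5 -27. ] [array([82.42, 62.36]), array([81.37, 33.43]), array([82.17, 64.54]), array([82.44, 80.57])]
top8 [492. -27.] [array([83.11, 63.5 ]), array([82.45, 35.87]), array([82.19, 66.18]), array([83.36, 80.67])]
top8 [491.5 -27. ] [array([82.66, 63.57]), array([81.66, 35.94]), array([81.76, 66.25]), array([83.01, 80.72])]
```

The lines agree within about 0.3° in both views: wrist 82.9 vs 82.7, top 83.1 vs 82.8. The board is still in the middle. Now I'll go to the outer side of the brake tab.

Request:
{"fn": "drive_tool", "kwargs": {
  "moves": [
    [[0,-12,5],-3],
    [[0,-26,5],-6],
    [[0,-40,5],-9],
    [[0,-54,5],-12],
    [[0,-68,5],-15],
    [[0,-82,0],-17],
    [[0,-94,0],-17],
    [[0,-96,0],-17]
  ]
}}

```text
time: 8.33
tool_pos: [437.0, -151.2, 117.5]
tcp_rot: [-179.9, 0.0, 66.1]
ft_force: [0.5, -0.5, 1.0]
finger_gap: 0.3
```

```bash
python3 - <<'E'
from h import *
snap('wrist','wr9');snap('top','top9');print(r.sense()['tool_pos'],r.sense()['tcp_rot'])
crop('wr9',230,120,420,270,4,'cw9')
E
```

```text
[ 437.31616218 -150.09893289  117.92561516] [-1.79938984e+02 -1.29240880e-02  6.60789467e+01]
```

View pics/cw9.png

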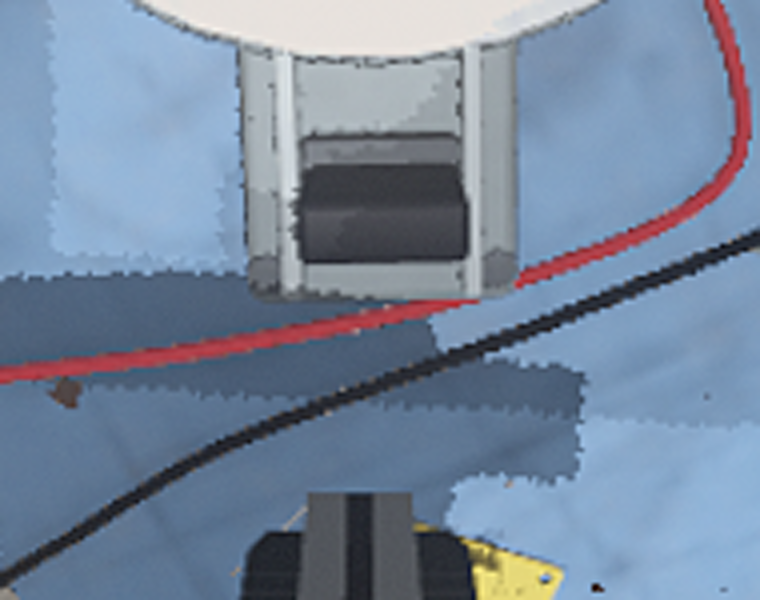

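View pics/wr9.png

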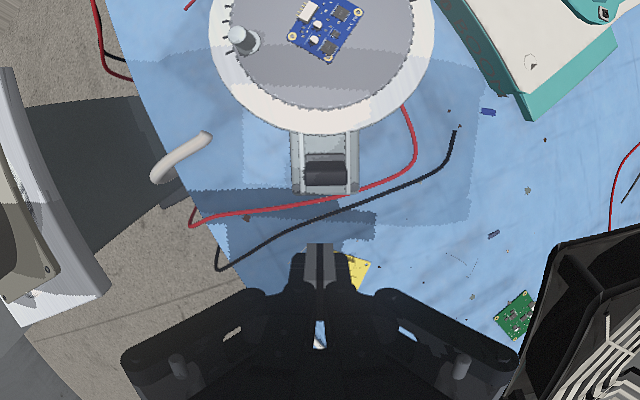

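```bash
python3 - <<'E'
from h import *
s=load('wr9');P=lambda x,y,z:at(s,230+(x+.5)/4-.5,120+(y+.5)/4-.5,z,True)
C=np.array([492,-27.])
for q in [(303,207,46.5),(466,205,46.5),(384,206,46.5),(384,165,46.5),(384,262,22),(285,150,16),(472,150,16),(360,493,96)]: print(q,P(*q).round(1),np.round(ang(P(*q),C),1))
a=P(284,50,16);b=P(290,285,16);d=b-a;print(np.degrees(np.arctan2(d[1],d[0])))
a=P(470,50,16);b=P(473,285,16);d=b-a;print(np.degrees(np.arctan2(d[1],d[0])))
E
```

```text
(303, 207, 46.5) [ 442.  -116.7] [-119.2  102.7]
(466, 205, 46.5) [ 465.8 -126.9] [-104.7  103.3]
(384, 206, 46.5) [ 453.8 -121.8] [-112.   102.2]
(384, 165, 46.5) [ 456.5 -115.7] [-111.8   95.5]
(384, 262, 22) [ 447.5 -137. ] [-112.   118.7]
(285, 150, 16) [ 439.  -111.9] [-122.   100.1]
(472, 150, 16) [ 470.2 -125.6] [-102.5  101. ]
(360, 493, 96) [ 440.1 -143.6] [-114.   127.6]
-113.32705365092704
-111.94098441107026
```

The wrist view looks outward: the tab's inner face spans rows 165–207 and its top 207–262 (crop), with the outer edge at about 111 mm radius. That fits the brake being fully out. The slide axis is about −113°. Descending outside it.

Request:
{"fn": "drive_tool", "kwargs": {
  "moves": [
    [[2.6,1,-12],1],
    [[2.6,1,-26],1],
    [[2.6,1,-40],1],
    [[2.6,1,-52],1],
    [[2.6,1,-62],1],
    [[2.6,1,-69],1],
    [[2.6,1,-69],1],
    [[2.6,1,-69],1]
  ]
}}

```text
time: 9.1
tool_pos: [440.1, -148.7, 49.2]
tcp_rot: [-180.0, -0.0, 67.1]
ft_force: [-0.0, -0.1, 0.4]
finger_gap: -0.4
```

```bash
python3 - <<'E'
from h import *
snap('wrist','wr10');snap('scene','sc10');print(r.sense()['tool_pos'],r.sense()['tcp_rot'],r.sense()['ft_force'])
crop('wr10',220,120,420,270,4,'cw10');crop('sc10',310,130,400,220,7,'cs10')
E
```

```text
[ 440.8291165  -149.12672937   50.05830714] [ 1.79933041e+02 -1.42226994e-04  6.70922563e+01] [ 0.77466621 -0.34438838 -0.38450721]
```

View pics/cw10.png

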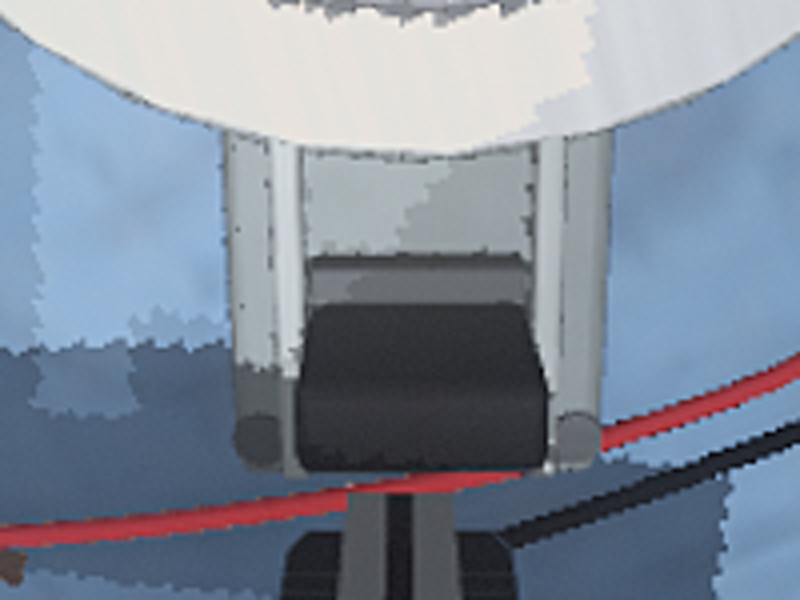

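View pics/cs10.png

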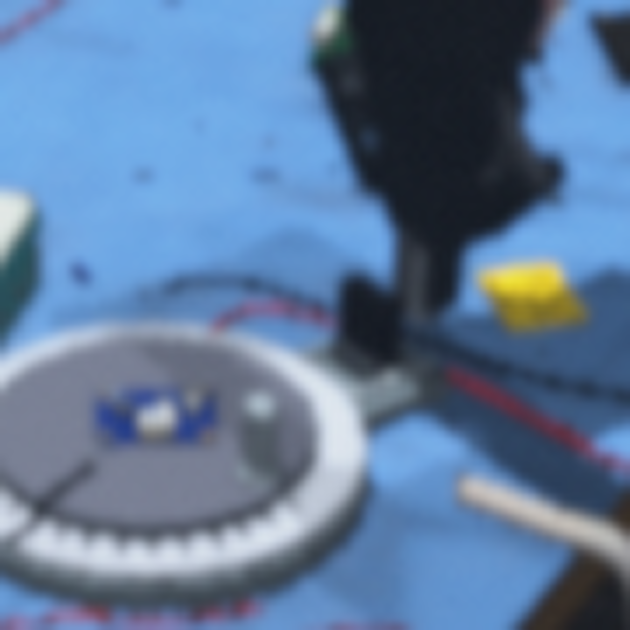

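The finger is low outside the tab, about 2–3 mm left of centre, with the tab standing clear. I'll shift 2 mm sideways and push along the axis.

Request:
{"fn": "drive_tool", "kwargs": {
  "moves": [
    [[1.8,-0.8,0],0],
    [[2.6,1,0],0],
    [[3.4,2.9,0],0],
    [[4.2,4.7,0],0],
    [[5,6.6,0],0],
    [[5.7,8.4,0],0],
    [[6.5,10.2,0],0],
    [[7.3,12.1,0],0]
  ]
}}

```text
time: 9.87
tool_pos: [447.4, -136.9, 49.3]
tcp_rot: [-180.0, 0.0, 67.1]
ft_force: [-1.0, -2.9, 1.4]
finger_gap: -0.1
```

Request:
{"fn": "drive_tool", "kwargs": {
  "moves": [
    [[0.4,0.9,0],0],
    [[0.8,1.8,0],0],
    [[1.2,2.8,0],0],
    [[1.6,3.7,0],0],
    [[1.8,4.2,0],0],
    [[2,4.6,0],0],
    [[2.2,5.1,0],0],
    [[2.2,5.1,0],0]
  ]
}}

```text
time: 10.53
tool_pos: [449.7, -131.7, 49.2]
tcp_rot: [-180.0, -0.0, 67.1]
ft_force: [-1.7, -2.2, 1.1]
finger_gap: -0.2
```

```bash
python3 - <<'E'
from h import *
snap('wrist','wr11');print(r.sense()['tool_pos'],r.sense()['ft_force'])
crop('wr11',220,90,420,270,4,'cw11')
E
```

```text
[ 449.7256723  -131.68593913   49.24152074] [-2.43700368 -2.16412302  1.28118368]
```

View pics/cw11.png

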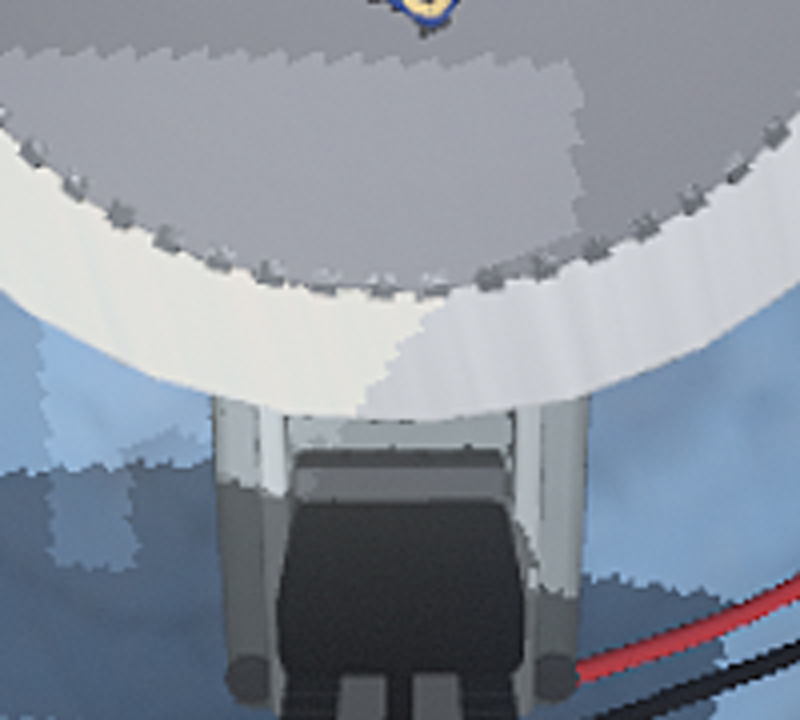

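The slide moves at about 3 N and is near 9.6 mm travel. Going on gently to the stop.

Request:
{"fn": "drive_tool", "kwargs": {
  "moves": [
    [[0.15,0.35,0],0],
    [[0.3,0.7,0],0],
    [[0.45,1.05,0],0],
    [[0.6,1.4,0],0],
    [[0.7,1.65,0],0],
    [[0.8,1.85,0],0],
    [[0.8,1.85,0],0],
    [[0.8,1.85,0],0]
  ]
}}

```text
time: 11.25
tool_pos: [450.5, -129.9, 49.2]
tcp_rot: [-180.0, -0.0, 67.1]
ft_force: [-1.7, -1.2, 1.2]
finger_gap: 0.1
```

Request:
{"fn": "drive_tool", "kwargs": {
  "moves": [
    [[0.05,0.1,0],0],
    [[0.1,0.2,0],0],
    [[0.15,0.3,0],0],
    [[0.2,0.4,0],0],
    [[0.2,0.5,0],0],
    [[0.25,0.6,0],0],
    [[0.25,0.6,0],0],
    [[0.25,0.6,0],0]
  ]
}}

```text
time: 11.92
tool_pos: [450.7, -129.3, 49.2]
tcp_rot: [-180.0, -0.0, 67.1]
ft_force: [-2.6, -1.3, 1.4]
finger_gap: 0.4
```

Request:
{"fn": "drive_tool", "kwargs": {
  "moves": [
    [[0.05,0.1,0],0],
    [[0.1,0.25,0],0],
    [[0.15,0.35,0],0],
    [[0.2,0.45,0],0],
    [[0.25,0.6,0],0],
    [[0.3,0.7,0],0],
    [[0.3,0.7,0],0],
    [[0.3,0.7,0],0]
  ]
}}

```text
time: 12.58
tool_pos: [451.0, -128.7, 49.3]
tcp_rot: [-180.0, 0.0, 67.1]
ft_force: [-2.6, -1.8, 1.3]
finger_gap: 0.1
```

Request:
{"fn": "drive_tool", "kwargs": {
  "moves": [
    [[0.05,0.1,0],0],
    [[0.1,0.25,0],0],
    [[0.15,0.35,0],0],
    [[0.2,0.45,0],0],
    [[0.25,0.6,0],0],
    [[0.3,0.7,0],0],
    [[0.3,0.7,0],0],
    [[0.3,0.7,0],0]
  ]
}}

```text
time: 13.25
tool_pos: [451.1, -128.6, 49.3]
tcp_rot: [-180.0, 0.1, 67.1]
ft_force: [-5.3, -6.0, 0.8]
finger_gap: 0.1
```

```bash
python3 - <<'E'
from h import *
snap('wrist','wr12');print(r.sense()['tool_pos'],r.sense()['ft_force'])
crop('wr12',220,90,420,270,4,'cw12')
E
```

```text
[ 451.08382988 -128.5590701    49.28506429] [-5.14964075 -6.65536128  1.19812028]
```

View pics/cw12.png

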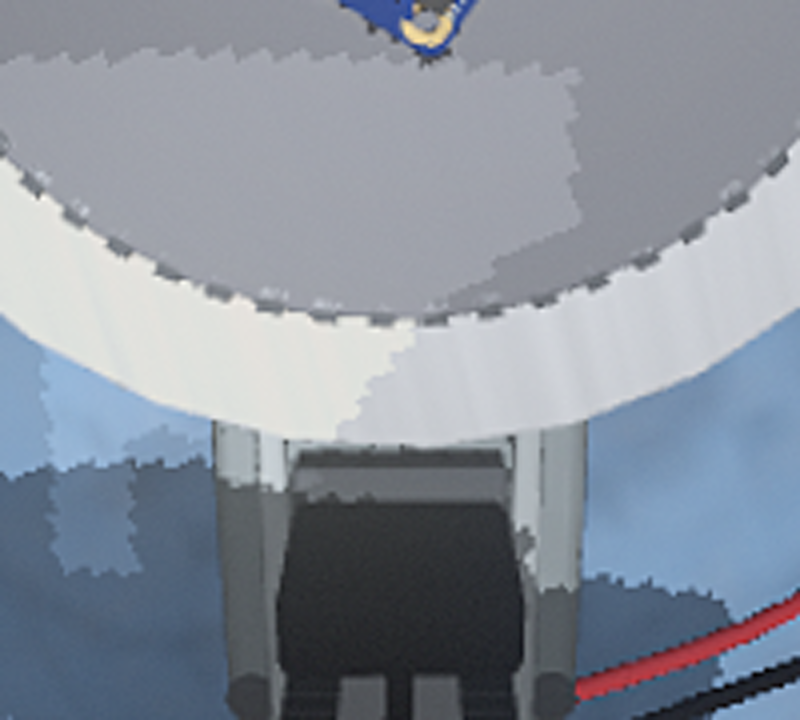

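The tool has stalled and the force rises to about 8 N, so this is the stop. One small confirming push, then withdraw straight out and up.

Request:
{"fn": "drive_tool", "kwargs": {
  "moves": [
    [[0.1,0.3,0],0],
    [[0.2,0.5,0],0],
    [[0.3,0.7,0],0],
    [[0.4,0.9,0],0],
    [[0.4,0.9,0],0],
    [[0.4,0.9,0],0],
    [[0.4,0.9,0],0],
    [[0.4,0.9,0],0]
  ]
}}

```text
time: 13.97
tool_pos: [451.1, -128.4, 49.3]
tcp_rot: [-180.0, 0.2, 67.1]
ft_force: [-7.7, -9.3, 2.2]
finger_gap: -0.1
```

Request:
{"fn": "drive_tool", "kwargs": {
  "moves": [
    [[-0.4,-1,0],0],
    [[-1.2,-2.8,0],0],
    [[-2.3,-5.5,0],0],
    [[-3.9,-9.2,0],0],
    [[-5.5,-12.9,0],0],
    [[-7,-16.6,0],0],
    [[-7.8,-18.4,0],0],
    [[-7.8,-18.4,0],0]
  ]
}}

```text
time: 14.63
tool_pos: [443.8, -145.9, 49.3]
tcp_rot: [180.0, 0.0, 67.0]
ft_force: [0.4, -0.0, -0.6]
finger_gap: 0.1
```

Request:
{"fn": "drive_tool", "kwargs": {
  "moves": [
    [[0,0,10],0],
    [[0,0,25],0],
    [[0,0,40],0],
    [[-5,-5,55],0],
    [[-10,-10,70],0],
    [[-20,-15,85],0],
    [[-30,-20,100],0],
    [[-30,-20,105],0]
  ]
}}

```text
time: 15.3
tool_pos: [414.1, -166.4, 157.3]
tcp_rot: [179.8, 0.0, 67.1]
ft_force: [1.2, -0.6, 1.4]
finger_gap: 0.1
```

```bash
python3 - <<'E'
from h import *
snap('wrist','wr13');snap('top','top13');snap('scene','sc13');print(r.sense()['tool_pos'],r.sense()['ft_force'])
crop('top13',320,150,430,235,7,'ct13')
E
```

```text
[ 414.61391798 -165.45370461  154.89168044] [ 0.00793286  0.02633685 -0.46015796]
```

View pics/wr13.png

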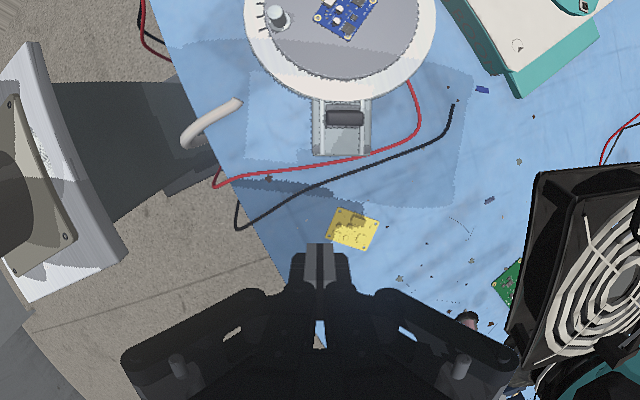

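View pics/ct13.png

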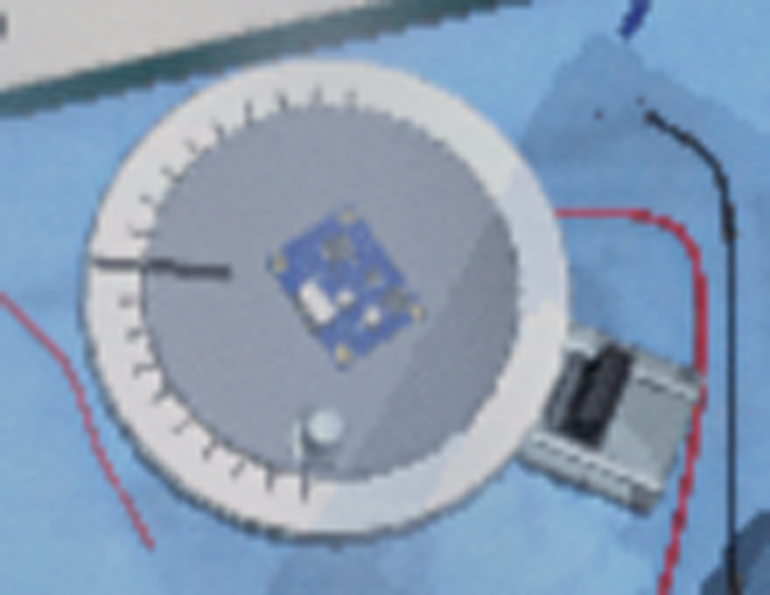

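View pics/sc13.png

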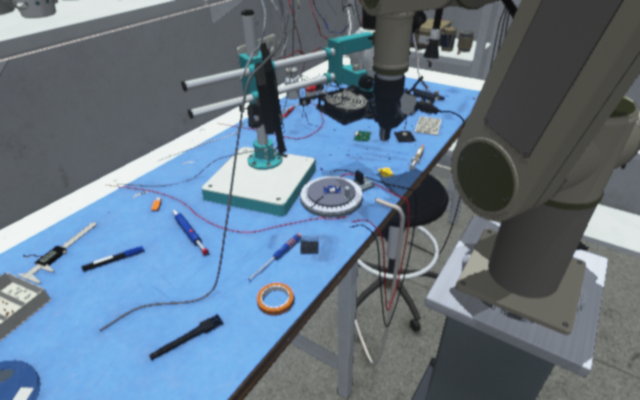

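```bash
python3 - <<'E'
from h import *
crop('top13',325,170,365,210,15,'ct13b')
a=cv2.imread('pics/top8.png')[180:196,330:353].astype(int);b=cv2.imread('pics/top13.png')[180:196,330:353].astype(int)
print(np.abs(a-b).max(2))
def m(f,x0,y0,k,fish,pts):
    s=load(f);P=lambda q,z:at(s,x0+(q[0]+.5)/k-.5,y0+(q[1]+.5)/k-.5,z,fish)
    C=np.array([492,-27.]);print([np.round(ang(P(q,z),C),2) for q,z in pts])
m('top13',320,150,7,False,[((325,428),58),((148,265),26),((230,272),26),((140,265),20),((96,262),20),((605,392),46.5)])
E
```

```text
[[ 3  3  5  2  1  4  0  5  2  3  4  3  6  3  7 18 17 18 22 19 18 17 14]
 [ 6  5  4  2  3  2  4  4  3  4  2  3  5  3 15 17 19 16 18 17 20 17 19]
 [ 4  3  1  2  3  3  4  5  4  4  5  4  5  6 16 21 18 18 17 18 18 21 19]
 [ 2  5  4  2  3  2  3  5  5  3  4  2  3  4 18 20 18 18 21 20 16 20 16]
 [ 5  2  6  2  4  4  2  3  3  1  4  5  4  3 17 17 17 17 20 16 19 18 19]
 [ 2  3  4  5  3  3  2  3  6  5  2  3  3  6 17 21 19 19 21 19 20 20 16]
 [ 5  4  4  4  2  4  3  4  2  5  4  4  2  5 20 18 18 17 19 19 19 21 19]
 [ 2  2  5  3  1  2  6  1  2  3  5  8  5  4 18 18 15 18 18 20 16 20 17]
 [ 3  6  5  4  3  1  3  4  3  4  7  8  5 10 15 12 11 16  9 13 14  9 11]
 [ 5  6  4  4  2  4  4  2  2  3  2  2  5 21 19 17 11 16 16 16 13 14 15]
 [ 3  5  5  5  4  2  6  4  3  3  5  4  6 15 21 18 20 19 16 19 19 18 19]
 [ 8  4  2  5  4  3  5  3  4  2  3  5 12 17 22 22 18 19 22 20 19 20 18]
 [ 4  4  2  4  1  4  1  3  3  6  4  3 16 25 17 16 23 18 20 19 20 20 19]
 [ 3  4  1  5  2  4  3  1  5  5  3  8 18 18 19 20 16 20 20 20 18 19 16]
 [ 4  6  3  3  1  5  5  5  2  3  9 17 19 19 19 17 17 16 19 18 18 23 15]
 [ 3  3  4  3  2  4  3  3  4  1  4 18 16 20 20 20 18 19 19 18 20 16  5]]
[array([171.95,  52.76]), array([83.41, 63.04]), array([81.67, 35.4 ]), array([82.6 , 65.55]), array([83.34, 80.46]), array([-113.81,   93.33])]
```

View pics/ct13b.png

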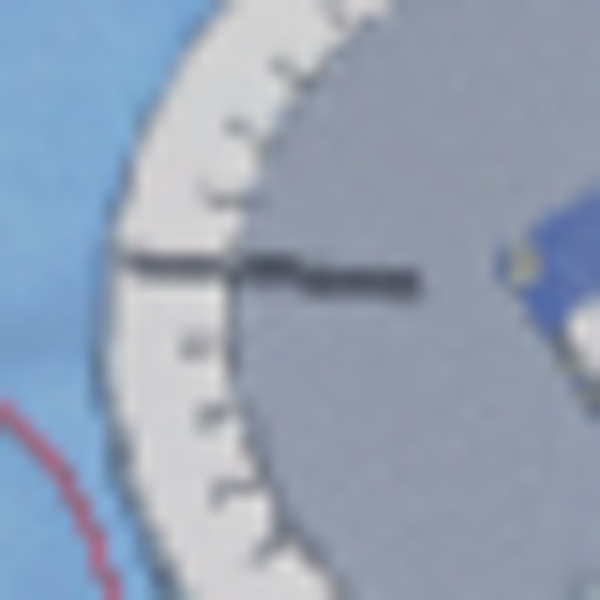

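Lines unchanged by the braking. I'll check the brake travel once more, comparing before and after.

```bash
python3 - <<'E'
from h import *
crop('top0',395,190,425,225,12,'t0');crop('top13',395,190,425,225,12,'t1')
a=cv2.imread('pics/t0.png');b=cv2.imread('pics/t1.png');cv2.imwrite('pics/t01.png',np.hstack([a,b]))
crop('wr13',300,90,390,165,8,'cw13')
E
```

```text
(no output)
```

View pics/t01.png

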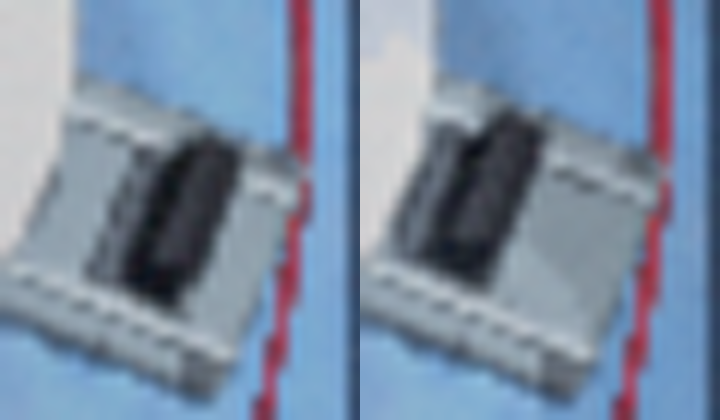

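View pics/cw13.png

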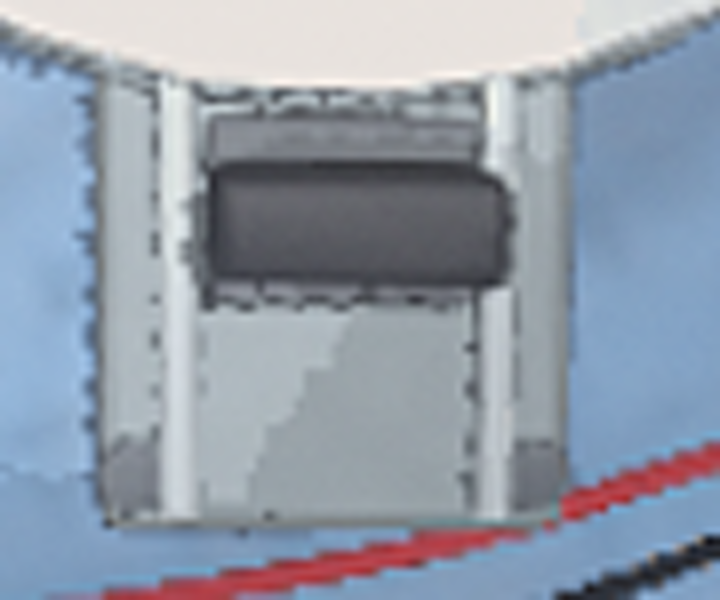

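```bash
python3 - <<'E'
from h import *
C=np.array([492,-27.])
def m(f,x0,y0,k,pts):
    s=load(f)
    for q,z in pts:
        p=at(s,x0+(q[0]+.5)/k-.5,y0+(q[1]+.5)/k-.5,z,True); print(f,q,z,np.round(ang(p,C),1))
m('wr13',300,90,8,[((360,280),46.5),((355,165),46.5),((350,120),18),((340,303),18),((340,522),12)])
m('wr9',230,120,4,[((384,262),46.5),((384,207),46.5),((384,135),18),((384,297),12)])
m('wr10',220,120,4,[((423,470),46.5),((423,385),46.5),((423,258),18)])
m('wr12',220,90,4,[((400,453),18)]);m('wr11',220,90,4,[((400,450),18)])
E
```

```text
wr13 (360, 280) 46.5 [-112.2   99. ]
wr13 (355, 165) 46.5 [-112.5   88.2]
wr13 (350, 120) 18 [-111.3   84.7]
wr13 (340, 303) 18 [-112.1  104. ]
wr13 (340, 522) 12 [-111.9  128.7]
wr9 (384, 262) 46.5 [-112.1  111.5]
wr9 (384, 207) 46.5 [-112.   102.4]
wr9 (384, 135) 18 [-111.6   96. ]
wr9 (384, 297) 12 [-112.   128.6]
wr10 (423, 470) 46.5 [-112.   111.6]
wr10 (423, 385) 46.5 [-111.9  101.5]
wr10 (423, 258) 18 [-111.6   95.6]
wr12 (400, 453) 18 [-111.8   83. ]
wr11 (400, 450) 18 [-111.9   86. ]
```

The tab's outer edge went from 111.5 mm to about 99 mm from the axis, i.e. the full 12 mm, with a clear stall at the end. The robot is clear of everything, so I'm handing in.

```bash
python3 - <<'E'
from h import *
print(r.hand_in()); print(r.sense()['time'])
E
```

```text
the job is handed in; nothing more can be done
None
the job is handed in; nothing more can be done
```

I turned the dial about 55° clockwise by pushing its pin with the closed fingertips until the index line met the long collar line. After backing off the pin, I pushed the brake slide home from its outer side, withdrew, and handed in at about 15 s.

- **Alignment:** After the pin push, the index and long lines agreed within about 0.3° in the wrist and top views. After braking, the top view showed no shift of the lines. A coarser read of that last top view gave index 81.7–83.4° against target 82.6–83.3°, which is within what I can read from the pixels.
- **Brake:** The slide stalled at its stop, with the force rising from about 3 N to about 12 N. In the wrist view the tab's outer edge moved from 111.5 mm to about 99 mm from the axis. A rougher estimate from the top view gave only about 11 ± 1 mm of the 12 mm travel. I trusted the stall and the wrist view.
- **Surroundings:** The board is still in the middle of the dial. The heat sink, tape and screwdriver look unmoved in the last scene picture; I did not measure them. The robot was clear of everything at hand-in.

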